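Spring the sanding roller into its bench stand

ROBOT

A 7-joint arm with a two-finger parallel gripper is mounted at the origin on the work surface. World frame = base frame: x ahead of the robot, y to its left, z up, the work surface at z = 0. Lengths are in m, angles in rad, forces in N, time in s.
With the tool pointing down it reaches from about 0.4 to 0.85 m from the base axis. Payload 4.5 kg.
Tool frame: the origin (TCP) lies between the finger pads; the fingertips stand 11 mm ahead of it and the grasp point (between the pads) lies 8 mm behind it (r.tip_reach is the distance from the TCP to the fingertips, in m); x points along the fingers, y is the direction in which the jaws open and shut, and the axes are right-handed (so a half turn about x gives the same grasp; the last joint's range is limited). The gripper opens to 88 mm and grips with 3 to 60 N. Pads are 18 mm wide; open, the fingers measure 123 mm over their backs; the gripper's body (75 mm by 187 mm) begins 45 mm behind the grasp point.
Start: joints at [1.136, 0.689, -0.195, 1.565, 0.157, 0.902, -0.215], TCP at [0.282, -0.558, 0.25] pointing down, gripper open.
Joint ranges: [-3.01, 3.01], [-0.46, 2.08], [-1.47, 1.51], [0.13, 2.56], [-1, 4.14], [0.04, 2.09], [-2.66, 2.66]. Speed limits (rad/s): [2.57, 2.57, 3.14, 3.14, 3.14, 3.14, 3.14].

INTERFACE

Orientations are given as a unit quaternion [x, y, z, w].
In Python, from plant import r gives the robot as it stands.
- The arm moves only by the tool drive_tool, never from a script. Its argument "deltas" is a list of rows, each a list of 3 entries, a list of its own where there are three numbers: the turn, a rotation vector about the tool's x, y, z in degrees, then the shift along the tool's x, y, z in cm, then the finger opening in cm, from 0 to 8.81. A call has 1 to 12 rows; each row shifts and turns the commanded pose from where the row before left it, along the tool's axes as they then stand; what a row does not reach is not made up. A row lasts 1/12 s, in which the tool goes at most 41.7 mm and 7.16 degrees, less where a joint would pass 70% of its speed; a pose out of reach is approached as far as the arm can. A call is refused whole if a number of a shift passes 4.17 or a number of a turn 7.16, either way. A call with a gripper value outside its range is refused whole. The fingers move at their own pace and stop on an object; "force" is the grip in N (left out, the last holds). Time passes only in rows, so rows that do not move let the fingers close. It gives the time, the measured TCP pose, the force and the opening at its end, in the units of the state.
- r.get_state(): the state, without advancing time (a new reading comes with each control period).
- r.snapshot(name): name is "scene" or "top" or "wrist"; returns a dict with "color" (400x640x3 uint8, red, green, blue), "fov_y" (degrees; the focal length in pixels is half the picture's height over the tangent of half this angle, whatever the lens; pixels are square), "cx", "cy" (the principal point, pixels), "extrinsics" (4x4, takes a point from world to camera coordinates); the wrist camera has in their place "tool_from_camera" (4x4, takes a point from camera to tool coordinates, whose origin is the TCP and whose axes are the tool frame's). Camera axes: x right, y up, looking along -z (the intrinsics and any distortion apply to the point x, -y, -z); pixel columns grow to the right and rows downward; lengths in m; the calibration is good to about 2 mm. A picture is of the moment at which its call begins: read the wrist's pose just before it. There is no depth.
- r.finish_job(): hands the job in, once; it reports no verdict.
The state is a dict: "clock": time; "q": joint angles; "qd": joint speeds; "joint_torque": joint torques, N m; "tool_pos": TCP position; "eef_rot": TCP orientation; "contact_force": force on the tool from outside, world axes, zero at the start; "moment": the same for the moment, N m; "opening": opening from 0.0 (shut) to 1.0 (fully open).
Only numpy, scipy, OpenCV 4.12 (cv2) and the standard library are available. Lean on these libraries where they do the work, as an engineer would, in place of code of your own. Each camera call takes 0.05 s, during which the arm holds its last target. There are 200 camera calls.

TASK

Take the brick-red sprung sanding roller out of its wooden rack and fit it between the two posts of the green bench stand: put its sprung steel tip in the groove of the tall post, squeeze the spring, lower it to the bottom of the groove and ease off so that the brass pin goes fully home in the cup of the short post. Work gently, without forcing the roller against the stand, leave the roller held by its own spring, and leave the other things on the bench alone.

Things in the scene. Friction and masses are not known exactly. Their poses are not given: they have to be found in the camera images.
- roller: Brick-red roller, steel rims, 36 mm diameter, 110 mm long, about 0.25 kg, lying level in a wooden rack. Origin at the middle of its axis; own x runs along the axis from the brass pin to the sprung steel tip. Grip it round the middle from above: the rack's two V rests (12 mm wide) are 42 mm either side of the rack's middle, the roller up to 6 mm off; rack board 45 mm below the axis.
- sprung_tip (a point): Ball end of the polished, slippery steel plunger, 12 mm diameter, at the roller's +x end: 85 mm from the roller's origin when free (30 mm out of the end face). It slides in along the axis by at most 20 mm against a spring: 3 N to start, then 0.3 N more per mm (6.9 N at 13 mm, 9 N at 20 mm), then a hard stop.
- pin_tip (a point): End of the fixed brass pin at the roller's -x end, 67 mm from the roller's origin. The pin is 12 mm long, 12 mm diameter, tapering over its last 6 mm to 10 mm.
- stand: Green base plate of the roller stand, 280 x 100 x 12 mm, fixed. Origin under its middle, z up; own x runs from the short post to the tall post. Both posts ride on one hand-set carriage, whose setting is NOT measured: the level axis the roller must lie on is 78 to 100 mm above the origin (at y = 0), and the posts together sit up to 2.5 mm either way along x. Feel for it. Free space between posts above 35 mm.
- short_post (a point): Mark at the short post, moving with the base and not with the carriage: the mouth of the cup at the carriage's middle setting (true one within 2.5 mm in x, 11 mm in z). White head 36 mm wide, inner face here (stand x = -58 mm), top 16 mm above the roller axis. Round blind cup on the axis: 15 mm diameter, 9 mm deep, 2 mm chamfer.
- tall_post (a point): Mark at the tall post, at the carriage's middle setting as above: the groove's back on the roller axis (stand x = 81 mm). Upright groove 15 mm wide, 7 mm deep, open at the top (80 mm above the axis), down to a ledge that bears the steel tip when it is on the axis. Plunger in by 13 mm or more: the pin clears the short post; pin home in the cup: still in by 4 mm.
- spare_roller: Grey roller of the same size without a spring, in an identical rack; leave it. Origin at the middle of its axis, its own x along the axis.
- hammer: Hammer lying on the bench; leave it. Origin under its middle.
- whetstone: Grey whetstone 170 x 60 x 25 mm; leave it. Origin under its middle.
- knife: Knife with wooden handle, 300 mm long, lying flat; leave it. Origin under the joint of handle and blade, x towards the point.
- mug: Blue mug, 80 mm wide, 90 mm high; leave it. Origin under its middle.
- oil_can: Red can, 60 mm wide, 60 mm high; leave it. Origin under its middle.
- handle_blank: Pale wooden handle blank, 130 x 45 x 22 mm; leave it. Origin under its middle.
- screwdriver: Red-handled screwdriver lying on the bench; leave it. Origin under its middle.
Mind the look-alikes: they are no part of the job. What is shaped like the roller but purple is not meant.

How it is judged:
By the outcome, as a careful person would: the job done as asked, in the order asked, and still so for the second after the job is handed in, with the robot touching nothing.
It also fails if it takes over 67 s, if anything falls off the work surface, if the arm or the gripper's body presses on something with over 40 N, if the wrist force passes 120 N, or if a joint passes its speed limit or range.

## Working session

There is one attempt and no reset: what is moved stays moved. The work goes in short steps, Python scripts to look and compute and a tool call to move; the robot and the scene stay as the last step left them, time stands still between calls to the robot, and variables do not carry over. Pictures are saved under pics/ and viewed, about 8 in all and at most 12, crops included, and the job is handed in when it is done.

Besides the shell and the picture viewer there is one more tool, called after ">>>" by a JSON object that holds its "api" and its "payload", one argument or row to a line. drive_tool: Moves the arm, as the interface text tells. Its arguments: {"type":"object","properties":{"deltas":{"type":"array","items":{"type":"array"}},"force":{"type":"number"}},"required":["deltas"]}

```bash
ls; mkdir -p pics
python3 - <<'E'
from plant import r
import cv2,pickle
s=r.get_state();print(s['clock'],s['tool_pos'],s['eef_rot'],s['contact_force'],s['opening'])
d={}
for n in ("scene","top","wrist"):
    d[n]=r.snapshot(n); print(n,{k:v for k,v in d[n].items() if k!='color'})
    cv2.imwrite(f'pics/{n}0.png',d[n]['color'][:,:,::-1])
pickle.dump(d,open('d0.pkl','wb'))
E
```

```text
pics
0.0 [ 0.28210217 -0.55704108  0.24890085] [-0.68756543 -0.16490285  0.68794771 -0.16367279] [ 0.08774903 -0.20617121  0.88295707] 0.9990404470216919
scene {'fov_y': 42.96352871012026, 'cx': 314.4353455808733, 'cy': 208.8540121929786, 'extrinsics': array([[-0.30982262,  0.9506291 , -0.01772753,  0.16084876],
       [-0.55847886, -0.16686282,  0.81256272,  0.2773714 ],
       [ 0.7694877 ,  0.26165076,  0.58260413, -2.37950684],
       [ 0.        ,  0.        ,  0.        ,  1.        ]])}
top {'fov_y': 45.5700556570382, 'cx': 319.25544067740714, 'cy': 196.41515906623783, 'extrinsics': array([[ 0.01623244, -0.99962418,  0.02209076,  0.00554822],
       [ 0.99349636,  0.01861536,  0.11233187, -0.56068256],
       [-0.11270088,  0.02012367,  0.99342516, -1.50994758],
       [ 0.        ,  0.        ,  0.        ,  1.        ]])}
wrist {'fov_y': 65.49225109438898, 'cx': 316.3099989759136, 'cy': 195.87951301462022, 'tool_from_camera': array([[ 3.43263732e-04,  3.03977213e-01, -9.52679241e-01,
        -1.34847315e-01],
       [ 9.99999931e-01, -2.39316357e-04,  2.83953904e-04,
        -2.33742663e-04],
       [-1.41676210e-04, -9.52679273e-01, -3.03977274e-01,
        -7.87051377e-02],
       [ 0.00000000e+00,  0.00000000e+00,  0.00000000e+00,
         1.00000000e+00]])}
```

View pics/top0.png

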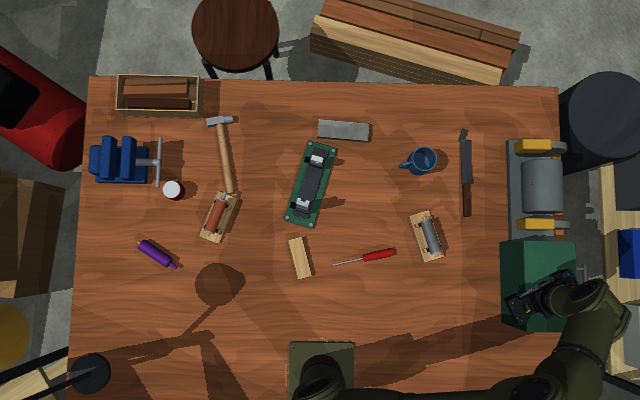

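View pics/scene0.png

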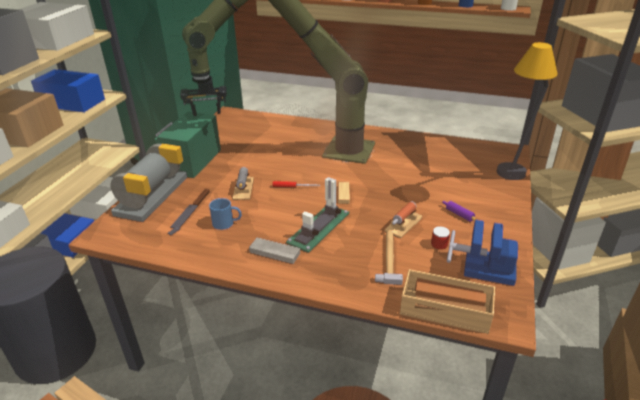

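Top view candidates: brick-red roller in its rack (218,215), which is my choice. Look-alikes are the purple one (157,254), the grey spare (430,237), the red oil can (172,190) and the screwdriver (375,256). Next is a close crop of the roller and the stand.

```bash
cat > h.py <<'E'
import numpy as np,cv2,pickle
from scipy.spatial.transform import Rotation as R
def ray(s,u,v,E=None):
    f=s['color'].shape[0]/2/np.tan(np.radians(s['fov_y']/2))
    E=np.linalg.inv(s['extrinsics']) if E is None else E
    d=E[:3,:3]@np.array([(u-s['cx'])/f,-(v-s['cy'])/f,-1]); return E[:3,3],d
def onz(s,u,v,z,E=None):
    o,d=ray(s,u,v,E); return o+d*(z-o[2])/d[2]
def proj(s,p,E=None):
    f=s['color'].shape[0]/2/np.tan(np.radians(s['fov_y']/2))
    X=s['extrinsics'] if E is None else np.linalg.inv(E)
    c=X[:3,:3]@np.asarray(p)+X[:3,3]; return s['cx']+f*c[0]/-c[2], s['cy']-f*c[1]/-c[2]
def wristE(s,st):
    T=np.eye(4);T[:3,:3]=R.from_quat(st['eef_rot']).as_matrix();T[:3,3]=st['tool_pos'];return T@s['tool_from_camera']
E
python3 - <<'E'
from h import *
d=pickle.load(open('d0.pkl','rb'));t=d['top'];c=t['color']
hsv=cv2.cvtColor(c,cv2.COLOR_RGB2HSV)
def blob(m,box):
    k=np.zeros_like(m);x0,y0,x1,y1=box;k[y0:y1,x0:x1]=m[y0:y1,x0:x1]
    n,l,st,ce=cv2.connectedComponentsWithStats(k);i=1+np.argmax(st[1:,4]);ys,xs=np.where(l==i)
    return cv2.minAreaRect(np.c_[xs,ys].astype(np.float32)),st[i],(xs.mean(),ys.mean())
g=cv2.inRange(hsv,(60,60,20),(95,255,255));b=blob(g,(270,125,350,240));print('stand',b)
box=cv2.boxPoints(b[0]);print([onz(t,*p,0.012).round(4) for p in box])
m=cv2.inRange(hsv,(0,150,40),(7,255,255));b2=blob(m,(195,185,245,245));print('roller',b2)
# rack: print rim corners later
a=cv2.resize(c[180:250,190:250],None,fx=7,fy=7,interpolation=cv2.INTER_CUBIC)
e=cv2.resize(c[135:235,275:345],None,fx=4.9,fy=4.9,interpolation=cv2.INTER_CUBIC)
cv2.imwrite('pics/crop0.png',np.hstack([a[:,:,::-1],e[:,:,::-1]]))
s=d['scene']['color'];
cv2.imwrite('pics/crop1.png',np.hstack([cv2.resize(s[190:250,375:435],None,fx=6.5,fy=6.5,interpolation=2),cv2.resize(s[170:255,280:355],None,fx=390/85,fy=390/85,interpolation=2)[:390]])[:,:,::-1])
E
```

```text
stand (((310.0540771484375, 183.8243408203125), (30.143802642822266, 83.88800048828125), 17.10272979736328), array([ 284,  140,   53,   88, 1332], dtype=int32), (np.float64(310.15615615615616), np.float64(185.03453453453454)))
[array([0.485 , 0.1307, 0.012 ]), array([0.7529, 0.0555, 0.012 ]), array([ 0.725 , -0.0407,  0.012 ]), array([0.4578, 0.0365, 0.012 ])]
roller (((214.88824462890625, 215.54705810546875), (11.524703979492188, 31.967334747314453), 22.166345596313477), array([204, 200,  22,  32, 224], dtype=int32), (np.float64(215.125), np.float64(215.23214285714286)))
```

View pics/crop0.png

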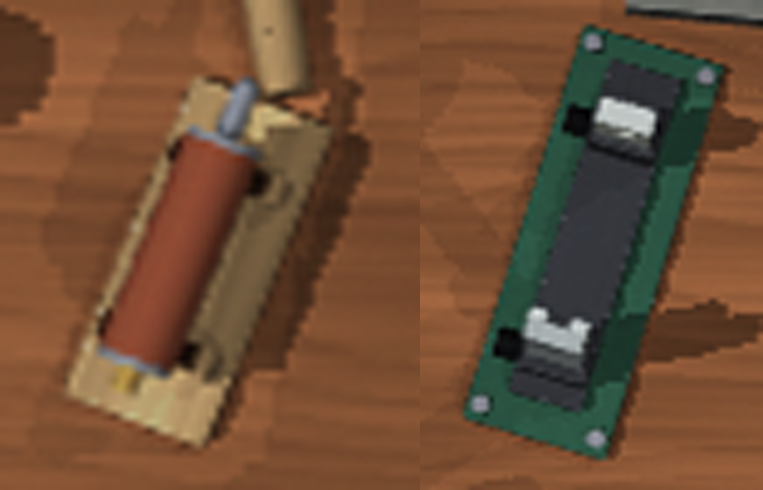

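View pics/crop1.png

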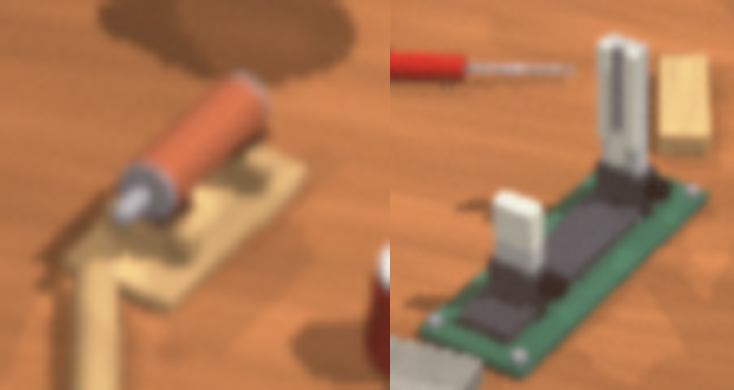

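Shown: the brick-red roller's steel tip points away from the robot (top px ≈ 225,192) and its brass pin is near (208,234). The stand's short post is far (≈ 318,160) and its grooved tall post is near the robot (≈ 299,205). The roller therefore has to be turned by about half a turn.

Run:
```python
from h import *
d=pickle.load(open('d0.pkl','rb'));t=d['top'];s=d['scene']
for z in (.05,.06,.07): print(z,onz(t,222.1,200.4,z).round(4),onz(t,209.3,232.1,z).round(4),onz(t,225,192.5,z).round(4))
def tri(a,b):
    o1,d1=ray(t,*a);o2,d2=ray(s,*b);A=np.c_[d1,-d2];k=np.linalg.lstsq(A,o2-o1,rcond=None)[0]
    p,q=o1+k[0]*d1,o2+k[1]*d2;return ((p+q)/2).round(4),np.linalg.norm(p-q).round(4)
print('tip',tri((225,192.5),(394.2,222)))
print('post tops: short',tri((317.5,159),(308,213)),'tall',tri((301,203),(331,181)))
from scipy.spatial.transform import Rotation as R
print(R.from_quat([-0.68756543,-0.16490285,0.68794771,-0.16367279]).as_matrix().round(3))
```

```text
0.05 [0.5399 0.3246 0.05  ] [0.4386 0.3609 0.05  ] [0.5653 0.3164 0.05  ]
0.06 [0.5388 0.3228 0.06  ] [0.4383 0.3588 0.06  ] [0.5642 0.3146 0.06  ]
0.07 [0.5378 0.3209 0.07  ] [0.4379 0.3567 0.07  ] [0.563  0.3128 0.07  ]
tip (array([0.5647, 0.3169, 0.0534]), np.float64(0.0023))
post tops: short (array([0.6687, 0.0254, 0.1055]), np.float64(0.0025)) tall (array([0.5257, 0.0704, 0.1601]), np.float64(0.0026))
[[-0.001  0.452 -0.892]
 [ 0.002 -0.892 -0.452]
 [-1.    -0.002  0.   ]]
```

>>> {"api": "drive_tool", "payload": {
  "deltas": [
    [[-7,0,0],[-0.3,0,0],8.8],
    [[-7,0,0],[-0.3,0,0],8.8],
    [[-7,0,0],[-0.3,0,0],8.8],
    [[-7,0,0],[-0.3,0,0],8.8],
    [[-7,0,0],[-0.3,0,0],8.8],
    [[-7,0,0],[-0.3,0,0],8.8],
    [[-7,0,0],[-0.3,0,0],8.8],
    [[-7,0,0],[-0.3,0,0],8.8],
    [[-7,0,0],[-0.3,0,0],8.8],
    [[-7,0,0],[-0.3,0,0],8.8],
    [[-7,0,0],[-0.3,0,0],8.8],
    [[-7,0,0],[-0.3,0,0],8.8]
  ]
}}

```text
clock: 1.15
tool_pos: [0.2821, -0.5574, 0.2855]
eef_rot: [0.4, 0.584, -0.399, 0.583]
contact_force: [-0.9, -0.3, -0.1]
opening: 1.0
```

>>> {"api": "drive_tool", "payload": {
  "deltas": [
    [[0,0,0],[0,2.75,-2.53],8.8],
    [[0,0,0],[0,2.75,-2.53],8.8],
    [[0,0,0],[0,2.75,-2.53],8.8],
    [[0,0,0],[0,2.75,-2.53],8.8],
    [[0,0,0],[0,2.75,-2.53],8.8],
    [[0,0,0],[0,2.75,-2.53],8.8],
    [[0,0,0],[0,2.75,-2.53],8.8],
    [[0,0,0],[0,2.75,-2.53],8.8],
    [[0,0,0],[0,2.75,-2.53],8.8],
    [[0,0,0],[0,2.75,-2.53],8.8],
    [[0,0,0],[0,2.75,-2.53],8.8],
    [[0,0,0],[0,2.75,-2.53],8.8]
  ]
}}

```text
clock: 2.15
tool_pos: [0.483, -0.1548, 0.2856]
eef_rot: [0.401, 0.582, -0.401, 0.582]
contact_force: [-0.3, 0.4, 0.1]
opening: 1.001
```

>>> {"api": "drive_tool", "payload": {
  "deltas": [
    [[0,0,0],[0,2.75,-2.53],8.8],
    [[0,0,0],[0,2.75,-2.53],8.8],
    [[0,0,0],[0,2.75,-2.53],8.8],
    [[0,0,0],[0,2.75,-2.53],8.8],
    [[-7,0,0],[0,0,0],8.8],
    [[-7,0,0],[0,0,0],8.8],
    [[-7,0,0],[0,0,0],8.8],
    [[-7,0,0],[0,0,0],8.8],
    [[-7,0,0],[0,0,0],8.8],
    [[-7,0,0],[0,0,0],8.8],
    [[-7,0,0],[0,0,0],8.8],
    [[0,0,0],[0,0,0],8.8]
  ]
}}

```text
clock: 3.15
tool_pos: [0.5492, -0.023, 0.2852]
eef_rot: [0.123, 0.697, -0.123, 0.696]
contact_force: [-0.8, 0.0, -0.1]
opening: 0.996
```

>>> {"api": "drive_tool", "payload": {
  "deltas": [
    [[0,0,0],[0,3.2,0],8.8],
    [[0,0,0],[0,3.2,0],8.8],
    [[0,0,0],[0,0,0],8.8],
    [[0,0,0],[0,0,0],8.8]
  ]
}}

```text
clock: 3.48
tool_pos: [0.5715, 0.0398, 0.2858]
eef_rot: [0.124, 0.696, -0.123, 0.696]
contact_force: [0.8, -1.2, -0.3]
opening: 0.997
```

```bash
cat > snap.py <<'E'
import sys;from h import *;from plant import r
def snap(name):
    st=r.get_state();w=r.snapshot('wrist');E=wristE(w,st)
    pickle.dump((st,w,E),open(name+'.pkl','wb'));cv2.imwrite(f'pics/{name}.png',w['color'][:,:,::-1])
    m=R.from_quat(st['eef_rot']).as_matrix()
    print(st['clock'],st['tool_pos'].round(4),'x',m[:,0].round(3),'zyaw',np.degrees(np.arctan2(m[1,2],m[0,2])).round(2),'F',st['contact_force'].round(2),'q7',st['q'][6].round(2),'open',st['opening'])
    return st,w,E
if __name__=='__main__': snap(sys.argv[1])
E
python3 snap.py w1
```

```text
3.4833 [0.5715 0.0398 0.2858] x [ 0.     0.001 -1.   ] zyaw -20.1 F [ 0.84 -1.16 -0.35] q7 0.53 open 0.9974839458317342
```

View pics/w1.png

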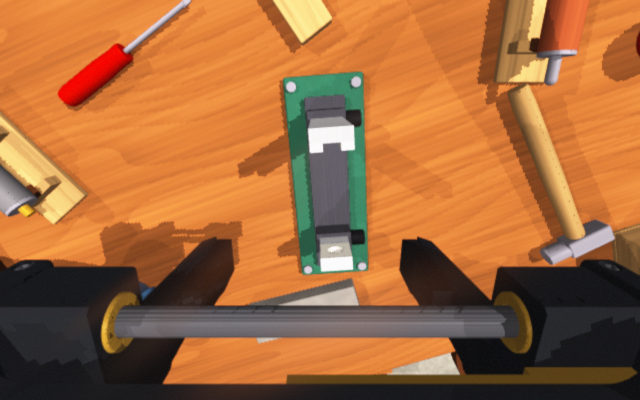

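Wrist view: the stand is upright in the picture, with the tall post at (330,135), the short post at (335,255) and its cup dimly visible at (336,249). I'll enlarge it to pick edges.

Run:
```python
from h import *
st,w,E=pickle.load(open('w1.pkl','rb'));c=w['color']
hsv=cv2.cvtColor(c,cv2.COLOR_RGB2HSV)
m=cv2.inRange(hsv,(60,80,20),(95,255,255));m[:, :270]=0;m[:,380:]=0;m[290:]=0
ys,xs=np.where(m);rc=cv2.minAreaRect(np.c_[xs,ys].astype(np.float32));print(rc)
P=np.array([onz(w,*p,.012,E) for p in cv2.boxPoints(rc)]);print(P.round(4),P.mean(0).round(4),np.linalg.norm(np.diff(P,axis=0),axis=1).round(4))
a=cv2.resize(c[95:160,290:370],None,fx=5,fy=5,interpolation=2);b=cv2.resize(c[225:290,290:370],None,fx=5,fy=5,interpolation=2)
cv2.imwrite('pics/w1c.png',np.hstack([a,b])[:,:,::-1])
```

```text
((330.0547180175781, 173.1930389404297), (197.51699829101562, 79.30587005615234), 85.48600769042969)
[[ 0.4624  0.0363  0.012 ]
 [ 0.489   0.1298  0.012 ]
 [ 0.7578  0.0691  0.012 ]
 [ 0.7272 -0.0454  0.012 ]] [0.6091 0.0475 0.012 ] [0.0972 0.2756 0.1185]
```

View pics/w1c.png

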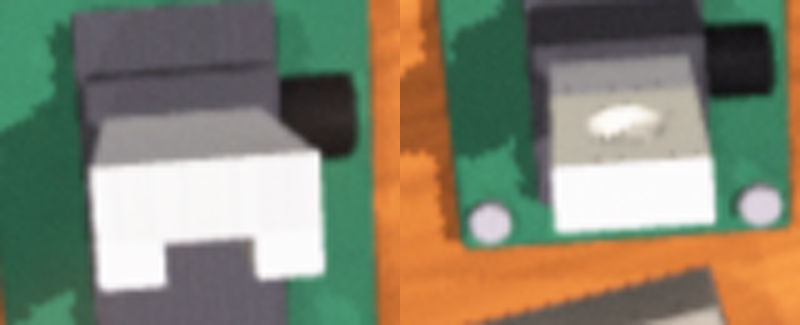

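```bash
cat > fit.py <<'E'
from h import *
from scipy.optimize import least_squares
st,w,E=pickle.load(open('w1.pkl','rb'))
def pts(p):
    X,Y,a,d,h,sx,sy,W=p
    L=[(-sx,-sy,.014),(-sx,sy,.014),(sx,-sy,.014),(sx,sy,.014),
       (-.058+d,-.018,h+.016),(-.058+d,.018,h+.016),(-.058+d,0,h),
       (.081+d,-.0075,h+.08),(.081+d,.0075,h+.08),(.074+d,-W,h+.08),(.074+d,W,h+.08)]
    c,s=np.cos(a),np.sin(a)
    return [(X+c*x-s*y,Y+s*x+c*y,z) for x,y,z in L]
# stand x points robot-wards (image up): stand +y = world -y-ish = image ... checked by residual
lab=['s-L','s-R','t-L','t-R','shL','shR','cup','gvL','gvR','tpL','tpR']
obs=dict(zip(lab,[(308,269.4),(362,266),(291,87.5),(356,82),(320.6,257.6),(352.4,256),(335,249.2),(323,143.2),(340.6,142.4),(310,153),(355,149.4)]))
def res(p,sgn=1):
    q=np.array([proj(w,x,E) for x in pts(p)]);o=np.array(list(obs.values()))
    return (q-o).ravel()
best=None
for flip in (1,-1):
    p0=[.607,.0465,np.radians(164.3),0,.088,.125,.04*flip,.018*flip]
    if flip==-1: pass
    f=least_squares(res,p0,loss='soft_l1')
    print(flip,f.cost,f.x.round(4),np.degrees(f.x[2])); 
    J=f.jac;C=np.linalg.inv(J.T@J);print('sd per px',np.sqrt(np.diag(C)).round(4));print(f.fun.reshape(-1,2).round(1).tolist())
E
python3 fit.py
```

```text
1 98.26753580432906 [ 0.6104  0.0455  2.8635 -0.0033  0.0833  0.1281 -0.0401 -0.0187] 164.06752429357604
sd per px [0.0007 0.0005 0.0045 0.0011 0.0031 0.0007 0.0007 0.0006]
[[-0.1, 0.1], [-0.1, -0.0], [0.1, -0.3], [0.1, 0.2], [31.0, -3.1], [-31.9, 0.6], [0.2, -0.1], [18.0, -0.9], [-17.8, 1.2], [-0.1, 0.0], [-0.1, 0.3]]
-1 98.26753580432899 [ 0.6104  0.0455  2.8635 -0.0033  0.0833  0.1281 -0.0401 -0.0187] 164.0675242753048
sd per px [0.0007 0.0005 0.0045 0.0011 0.0031 0.0007 0.0007 0.0006]
[[-0.1, 0.1], [-0.1, -0.0], [0.1, -0.3], [0.1, 0.2], [31.0, -3.1], [-31.9, 0.6], [0.2, -0.1], [18.0, -0.9], [-17.8, 1.2], [-0.1, 0.0], [-0.1, 0.3]]
```

```bash
sed -i 's/d,-.018,h+.016/d,.018,h+.016/; s/(-.058+d,.018,h+.016),(-.058+d,0,h)/(-.058+d,-.018,h+.016),(-.058+d,0,h)/; s/d,-.0075,h/d,.0075,h/; s/(.081+d,.0075,h+.08),(.074/(.081+d,-.0075,h+.08),(.074/' fit.py; python3 fit.py|head -3
```

```text
1 0.8859159261972662 [ 6.104e-01  4.550e-02  2.865e+00 -2.600e-03  8.670e-02  1.281e-01
 -4.010e-02 -1.850e-02] 164.15064104279904
sd per px [0.0007 0.0004 0.0039 0.001  0.0024 0.0007 0.0007 0.0006]
```

>>> {"api": "drive_tool", "payload": {
  "deltas": [
    [[0,0,0],[0,3.5,-2.5],8.8],
    [[0,0,0],[0,3.5,-2.5],8.8],
    [[0,0,0],[0,3.5,-2.5],8.8],
    [[0,0,0],[0,3.5,-2.5],8.8],
    [[0,0,0],[0,3.5,-2.5],8.8],
    [[0,0,0],[0,3.5,-2.5],8.8],
    [[0,0,0],[1,3.5,-2.5],8.8],
    [[0,0,0],[3,0.8,0],8.8],
    [[0,0,0],[2,0,0],8.8],
    [[0,0,0],[0,0,0],8.8],
    [[0,0,0],[0,0,0],8.8]
  ]
}}

```text
clock: 4.45
tool_pos: [0.4973, 0.323, 0.2254]
eef_rot: [0.123, 0.696, -0.126, 0.696]
contact_force: [0.7, 0.5, 1.6]
opening: 0.998
```

```bash
sed -i 's/sd per px/sd/' fit.py; python3 fit.py | head -3|tail -1;python3 snap.py w2
```

```text
sd [0.0007 0.0004 0.0039 0.001  0.0024 0.0007 0.0007 0.0006]
4.45 [0.4973 0.323  0.2254] x [-0.002 -0.003 -1.   ] zyaw -20.3 F [0.72 0.53 1.58] q7 -0.0 open 0.9978353041140565
```

View pics/w2.png

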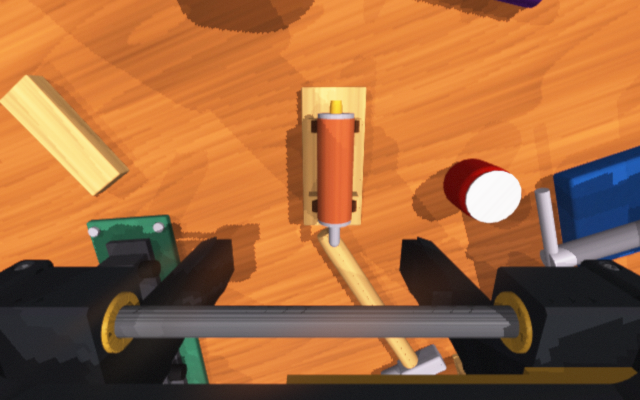

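Close view confirms the brick-red roller: brass pin tip at (336,101), steel tip at (334,245), rims at about y 114 and 222. The hammer handle ends beside the tip and is clear of the middle.

Run:
```python
from h import *
st,w,E=pickle.load(open('w2.pkl','rb'));c=w['color'];hsv=cv2.cvtColor(c,cv2.COLOR_RGB2HSV)
m=cv2.inRange(hsv,(0,170,80),(9,255,255));k=np.zeros_like(m);k[100:235,310:365]=m[100:235,310:365]
n,l,s,ce=cv2.connectedComponentsWithStats(k);i=1+np.argmax(s[1:,4]);print(s[i])
for y in (125,140,165,190,210):
    x=np.where(l[y]==i)[0];print(y,x.min(),x.max())
g=cv2.cvtColor(c,cv2.COLOR_RGB2GRAY);print(c[93:122,336].tolist());print(c[214:252,335].tolist())
for z in (.05,.055,.06,.065):
    a=onz(w,336,101,z,E);b=onz(w,334.5,245,z,E);print(z,a.round(4),b.round(4),np.linalg.norm(a-b).round(4),np.degrees(np.arctan2(*(b-a)[1::-1])).round(2),'ctr',((67*b+85*a)/152).round(4))
```

```text
[ 317  119   40  104 3428]
125 317 355
140 318 352
165 318 352
190 318 351
210 318 351
[[253, 233, 149], [253, 232, 147], [253, 232, 148], [253, 233, 148], [253, 232, 149], [253, 231, 149], [253, 231, 145], [253, 231, 106], [253, 230, 71], [253, 229, 64], [253, 229, 64], [252, 225, 60], [252, 222, 58], [252, 223, 63], [252, 222, 61], [252, 221, 62], [252, 219, 62], [252, 219, 63], [251, 215, 57], [250, 213, 61], [236, 189, 93], [208, 183, 168], [213, 203, 211], [220, 211, 221], [220, 209, 219], [226, 196, 197], [235, 153, 130], [239, 123, 72], [239, 119, 64]]
[[229, 107, 55], [229, 106, 53], [229, 107, 54], [229, 108, 57], [229, 108, 55], [229, 106, 54], [229, 107, 55], [229, 107, 54], [228, 107, 59], [226, 126, 94], [212, 170, 171], [205, 192, 202], [203, 194, 204], [204, 195, 205], [208, 200, 211], [207, 199, 209], [207, 198, 209], [209, 199, 210], [206, 196, 207], [208, 199, 210], [208, 198, 209], [208, 197, 209], [208, 197, 210], [209, 198, 210], [208, 197, 210], [208, 198, 210], [207, 198, 209], [207, 199, 209], [206, 197, 209], [207, 198, 210], [202, 195, 205], [193, 183, 192], [199, 175, 165], [240, 200, 139], [249, 214, 131], [249, 213, 128], [248, 212, 128], [248, 210, 126]]
0.05 [0.433  0.3663 0.05  ] [0.5759 0.3148 0.05  ] 0.1519 -19.81 ctr [0.496  0.3436 0.05  ]
0.055 [0.4328 0.3661 0.055 ] [0.5734 0.3154 0.055 ] 0.1495 -19.81 ctr [0.4948 0.3438 0.055 ]
0.06 [0.4326 0.3658 0.06  ] [0.571 0.316 0.06 ] 0.147 -19.81 ctr [0.4936 0.3439 0.06  ]
0.065 [0.4325 0.3656 0.065 ] [0.5685 0.3166 0.065 ] 0.1446 -19.81 ctr [0.4924 0.344  0.065 ]
```

>>> {"api": "drive_tool", "payload": {
  "deltas": [
    [[-0.5,0,0],[0,1.87,-0.92],8.8],
    [[0,0,0],[3,0,0],8.8],
    [[0,0,0],[3,0,0],8.8],
    [[0,0,0],[3,0,0],8.8],
    [[0,0,0],[3,0,0],8.8],
    [[0,0,0],[2,0,0],8.8],
    [[0,0,0],[2,0,0],8.8],
    [[0,0,0],[1.0,0,0],8.8],
    [[0,0,0],[1.0,0,0],8.8],
    [[0,0,0],[0,0,0],8.8],
    [[0,0,0],[0,0,0],8.8]
  ]
}}

```text
clock: 5.42
tool_pos: [0.4956, 0.346, 0.0471]
eef_rot: [0.121, 0.696, -0.121, 0.697]
contact_force: [0.2, 0.1, 0.3]
opening: 0.998
```

```bash
python3 snap.py w3
```

```text
5.4167 [0.4956 0.346  0.0471] x [ 0.001  0.001 -1.   ] zyaw -19.69 F [0.24 0.08 0.35] q7 -0.2 open 0.998305731911738
```

View pics/w3.png

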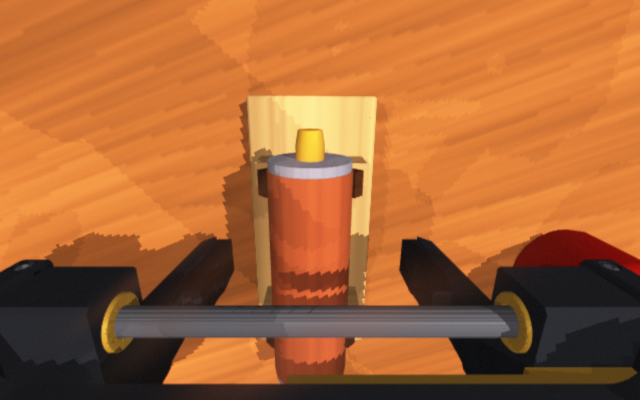

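Roller sits between the open fingers, pin end at (310,130), about 3 mm to one side of centre. I'll centre it and grip.

>>> {"api": "drive_tool", "payload": {
  "deltas": [
    [[0,0,0],[0.1,-0.25,0],8.8],
    [[0,0,0],[0,0,0],8.8],
    [[0,0,0],[0,0,0],3],
    [[0,0,0],[0,0,0],3],
    [[0,0,0],[0,0,0],3],
    [[0,0,0],[0,0,0],3],
    [[0,0,0],[0,0,0],3],
    [[0,0,0],[0,0,0],3],
    [[0,0,0],[0,0,0],3],
    [[0,0,0],[0,0,0],3]
  ],
  "force": 40
}}

```text
clock: 6.3
tool_pos: [0.494, 0.3435, 0.0452]
eef_rot: [0.121, 0.697, -0.121, 0.697]
contact_force: [0.7, -0.2, -0.1]
opening: 0.419
```

```bash
cat > pin.py <<'E'
import sys;from snap import *
st,w,E=snap(sys.argv[1]);c=w['color'];hsv=cv2.cvtColor(c,cv2.COLOR_RGB2HSV)
m=cv2.inRange(hsv,(20,160,120),(32,255,255));m[:100]=0;m[185:]=0;m[:,:270]=0;m[:,360:]=0
n,l,s,ce=cv2.connectedComponentsWithStats(m);i=1+np.argmax(s[1:,4]);ys,xs=np.where(l==i);print(s[i],ce[i])
T=w['tool_from_camera'];u=xs[ys<ys.min()+3].mean();v=ys.min()-.5
o,d=ray(w,u,v,T)
# top edge of pin end: radius 5 above the axis; intersect tool x = axis -5mm
for ax in (-.012,-.008,-.004): 
    k=(ax-.0045-o[0])/d[0];print(ax,(o+k*d).round(4))
E
python3 pin.py w4
```

```text
6.3 [0.494  0.3435 0.0452] x [-0. -0. -1.] zyaw -19.64 F [ 0.67 -0.16 -0.11] q7 -0.21 open 0.41879671176376587
[306 132  26  32 748] [318.58823529 147.69117647]
-0.012 [-0.0165  0.0011 -0.0669]
-0.008 [-0.0125  0.0012 -0.0665]
-0.004 [-0.0085  0.0012 -0.0661]
```

Gripped (36.9 mm opening), with the roller's origin within 1 mm of the TCP along its axis. Next I lift, carry over the stand and then turn.

>>> {"api": "drive_tool", "payload": {
  "deltas": [
    [[0,0,0],[-1,0,0],3],
    [[0,0,0],[-2,0,0],3],
    [[0,0,0],[-3,0,0],3],
    [[0,0,0],[-3.5,0,0],3],
    [[0,0,0],[-3.5,0,0],3],
    [[0,0,0],[-3.5,0,0],3],
    [[0,0,0],[-3.5,0,0],3],
    [[0,0,0],[-3,0,0],3],
    [[0,0,0],[-2,-2,1.9],3],
    [[0,0,0],[0,-2.5,2.4],3],
    [[0,0,0],[0,-2.5,2.4],3],
    [[0,0,0],[0,-2.5,2.4],3]
  ]
}}

```text
clock: 7.35
tool_pos: [0.5477, 0.2219, 0.2961]
eef_rot: [0.12, 0.697, -0.12, 0.697]
contact_force: [-0.2, -0.4, -2.3]
opening: 0.383
```

>>> {"api": "drive_tool", "payload": {
  "deltas": [
    [[0,0,0],[0,-2.5,2.4],3],
    [[0,0,0],[0,-2.5,2.4],3],
    [[0,0,0],[0,-2.5,2.4],3],
    [[0,0,0],[0,-2.5,2.4],3],
    [[0,0,0],[0,-2.5,2.4],3],
    [[0,0,0],[0,-2.5,2.4],3],
    [[5,0,0],[0,0,0],3],
    [[5,0,0],[0,0,0],3],
    [[5,0,0],[0,0,0],3],
    [[5,0,0],[0,0,0],3],
    [[5,0,0],[0,0,0],3],
    [[5,0,0],[0,0,0],3]
  ]
}}

```text
clock: 8.35
tool_pos: [0.6322, 0.0337, 0.2954]
eef_rot: [0.298, 0.642, -0.298, 0.641]
contact_force: [0.3, -0.1, -2.2]
opening: 0.389
```

>>> {"api": "drive_tool", "payload": {
  "deltas": [
    [[6,0,0],[0,0,0],3],
    [[6,0,0],[0,0,0],3],
    [[6,0,0],[0,0,0],3],
    [[6,0,0],[0,0,0],3],
    [[6,0,0],[0,0,0],3],
    [[6,0,0],[0,0,0],3],
    [[6,0,0],[0,0,0],3],
    [[6,0,0],[0,0,0],3],
    [[6,0,0],[0,0,0],3],
    [[6,0,0],[0,0,0],3],
    [[6,0,0],[0,0,0],3],
    [[6,0,0],[0,0,0],3]
  ]
}}

```text
clock: 9.35
tool_pos: [0.6321, 0.0341, 0.2954]
eef_rot: [-0.618, -0.344, 0.618, -0.343]
contact_force: [0.1, 0.3, -2.5]
opening: 0.388
```

>>> {"api": "drive_tool", "payload": {
  "deltas": [
    [[6,0,0],[0,0,0],3],
    [[6,0,0],[0,0,0],3],
    [[6,0,0],[0,0,0],3],
    [[6,0,0],[0,0,0],3],
    [[6,0,0],[0,0,0],3],
    [[6,0,0],[0,0,0],3],
    [[6,0,0],[0,0,0],3],
    [[6,0,0],[0,0,0],3],
    [[6,0,0],[0,0,0],3],
    [[6,0,0],[0,0,0],3],
    [[6,0,0],[0,0,0],3],
    [[6,0,0],[0,0,0],3]
  ]
}}

```text
clock: 10.35
tool_pos: [0.6321, 0.0344, 0.2953]
eef_rot: [-0.701, 0.085, 0.702, 0.086]
contact_force: [1.4, -0.3, -1.8]
opening: 0.388
```

```bash
python3 pin.py w5; python3 -c "
from plant import r;print(r.get_state()['q'].round(2))"
```

```text
10.35 [0.6321 0.0344 0.2953] x [-0.001  0.001 -1.   ] zyaw 166.12 F [ 1.38 -0.32 -1.83] q7 -1.93 open 0.3883900925931123
[304 133  24  27 570] [315.58421053 145.31578947]
-0.012 [-0.0165 -0.0002 -0.0658]
-0.008 [-0.0125 -0.0002 -0.0653]
-0.004 [-0.0085 -0.0002 -0.0649]
[-0.14  0.65  0.02  1.49 -0.02  1.   -1.93]
```

>>> {"api": "drive_tool", "payload": {
  "deltas": [
    [[1,0,0],[0,0,0],3],
    [[1,0,0],[0,0,0],3],
    [[0,0,0],[0,-0.42,0.09],3],
    [[0,0,0],[2.5,0,0],3],
    [[0,0,0],[2.5,0,0],3],
    [[0,0,0],[2.5,0,0],3],
    [[0,0,0],[2.5,0,0],3],
    [[0,0,0],[2.5,0,0],3],
    [[0,0,0],[1.5,0,0],3],
    [[0,0,0],[1,0,0],3],
    [[0,0,0],[0,0,0],3],
    [[0,0,0],[0,0,0],3]
  ]
}}

```text
clock: 11.4
tool_pos: [0.6336, 0.0383, 0.1455]
eef_rot: [0.701, -0.096, -0.7, -0.096]
contact_force: [0.2, -0.2, -2.8]
opening: 0.388
```

```bash
python3 pin.py w6
python3 - <<'E'
import cv2;i=cv2.imread('pics/w6.png');cv2.imwrite('pics/w6c.png',cv2.resize(i[80:300,220:420],None,fx=2.7,fy=2.7,interpolation=2))
E
```

```text
11.4 [0.6336 0.0383 0.1455] x [ 0.  0. -1.] zyaw 164.4 F [ 0.16 -0.21 -2.8 ] q7 -1.96 open 0.38841476299401057
[303 133  27  30 612] [315.90196078 145.63235294]
-0.012 [-0.0165 -0.0001 -0.0658]
-0.008 [-0.0125 -0.0001 -0.0653]
-0.004 [-0.0085 -0.0001 -0.0649]
```

View pics/w6c.png

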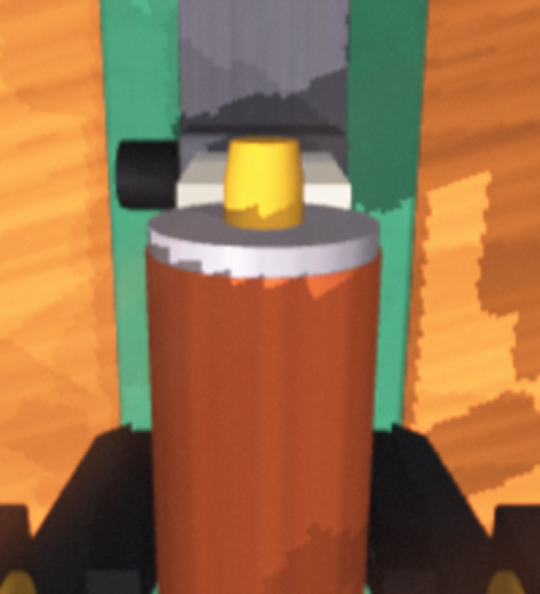

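Pin centre (crop x 263) and short-post head (177–350, centre 263.5) line up laterally. Now I lower and advance the tip towards the groove, watching force.

>>> {"api": "drive_tool", "payload": {
  "deltas": [
    [[0.2,0,0],[1,0,0],3],
    [[0,0,0],[1,0,0],3],
    [[0,0,0],[0,0,0.3],3],
    [[0,0,0],[0,0,0.3],3],
    [[0,0,0],[0,0,0.3],3],
    [[0,0,0],[0,0,0.2],3],
    [[0,0,0],[0,0,0.1],3],
    [[0,0,0],[0,0,0.1],3],
    [[0,0,0],[0,0,0],3]
  ]
}}

```text
clock: 12.2
tool_pos: [0.6207, 0.0417, 0.1256]
eef_rot: [0.7, -0.097, -0.7, -0.097]
contact_force: [0.5, -1.2, -1.7]
opening: 0.39
```

>>> {"api": "drive_tool", "payload": {
  "deltas": [
    [[0,0,0],[0,0.1,0],3],
    [[0,0,0],[0,0.1,0],3],
    [[0,0,0],[0,0.1,0],3],
    [[0,0,0],[0,0,0],3]
  ]
}}

```text
clock: 12.53
tool_pos: [0.6201, 0.0383, 0.1253]
eef_rot: [0.7, -0.098, -0.7, -0.098]
contact_force: [0.2, 1.3, -2.3]
opening: 0.389
```

>>> {"api": "drive_tool", "payload": {
  "deltas": [
    [[0,0,0],[0,-0.2,0],3],
    [[0,0,0],[0,-0.2,0],3],
    [[0,0,0],[0,-0.2,0],3],
    [[0,0,0],[0,0,0],3]
  ]
}}

```text
clock: 12.87
tool_pos: [0.6219, 0.0447, 0.1253]
eef_rot: [0.701, -0.097, -0.7, -0.097]
contact_force: [1.1, -1.4, -2.4]
opening: 0.387
```

>>> {"api": "drive_tool", "payload": {
  "deltas": [
    [[0,0,0],[0,0.2,0],3],
    [[0,0,0],[0,0.1,0],3],
    [[0,0,0],[0,0,0.1],3],
    [[0,0,0],[0,0,0.1],3],
    [[0,0,0],[0,0,0.1],3],
    [[0,0,0],[0,0,0],3]
  ]
}}

```text
clock: 13.37
tool_pos: [0.6175, 0.0426, 0.1253]
eef_rot: [-0.7, 0.097, 0.701, 0.097]
contact_force: [-0.8, 0.5, -2.2]
opening: 0.387
```

>>> {"api": "drive_tool", "payload": {
  "deltas": [
    [[0,0,0],[0,0,0.1],3],
    [[0,0,0],[0,0,0.1],3],
    [[0,0,0],[0,0,0],3]
  ]
}}

```text
clock: 13.62
tool_pos: [0.6167, 0.0428, 0.1256]
eef_rot: [0.701, -0.097, -0.7, -0.098]
contact_force: [1.9, -0.8, -2.2]
opening: 0.387
```

>>> {"api": "drive_tool", "payload": {
  "deltas": [
    [[0,0,0],[0,0,0.1],3],
    [[0,0,0],[0,0,0.1],3],
    [[0,0,0],[0,0,0],3]
  ]
}}

```text
clock: 13.87
tool_pos: [0.6148, 0.0433, 0.1256]
eef_rot: [0.701, -0.097, -0.7, -0.098]
contact_force: [3.9, -1.2, -2.7]
opening: 0.391
```

Spring contact is felt about where the groove's back should be, some 7–9 mm behind the post's front face. I'll check laterally now that the tip is in the groove.

>>> {"api": "drive_tool", "payload": {
  "deltas": [
    [[0,0,0],[0,0.1,0],3],
    [[0,0,0],[0,0.1,0],3],
    [[0,0,0],[0,0.1,0],3],
    [[0,0,0],[0,0,0],3],
    [[0,0,0],[0,0,0],3]
  ]
}}

```text
clock: 14.28
tool_pos: [0.6136, 0.0411, 0.1254]
eef_rot: [0.701, -0.097, -0.7, -0.098]
contact_force: [4.6, 1.7, -2.5]
opening: 0.389
```

>>> {"api": "drive_tool", "payload": {
  "deltas": [
    [[0,0,0],[0,-0.2,0],3],
    [[0,0,0],[0,-0.2,0],3],
    [[0,0,0],[0,-0.2,0],3],
    [[0,0,0],[0,0,0],3],
    [[0,0,0],[0,0,0],3]
  ]
}}

```text
clock: 14.7
tool_pos: [0.6145, 0.0453, 0.1251]
eef_rot: [-0.7, 0.098, 0.701, 0.097]
contact_force: [3.2, -2.9, -2.5]
opening: 0.389
```

```bash
python3 -c "
from plant import r;s=r.get_state();print(s['tool_pos'],s['contact_force'].round(2),s['moment'].round(2))"
```

```text
[0.61449435 0.04534927 0.12512699] [ 3.22 -2.89 -2.45] [-0.65 -0.56  0.23]
```

>>> {"api": "drive_tool", "payload": {
  "deltas": [
    [[0,0,0],[0,0.15,0],3],
    [[0,0,0],[0,0.12,0],3],
    [[0,0,0],[0,0,0.2],3],
    [[0,0,0],[0,0,0.2],3],
    [[0,0,0],[0,0,0.2],3],
    [[0,0,0],[0,0,0.2],3],
    [[0,0,0],[0,0,0.1],3],
    [[0,0,0],[0,0,0],3],
    [[0,0,0],[0,0,0],3]
  ]
}}

```text
clock: 15.45
tool_pos: [0.6066, 0.0465, 0.1257]
eef_rot: [0.701, -0.097, -0.699, -0.098]
contact_force: [6.4, -0.5, -2.3]
opening: 0.389
```

```bash
cat > m.py <<'E'
from plant import r;from h import *
s=r.get_state();a=np.radians(164.15);ux=np.array([np.cos(a),np.sin(a),0]);uy=np.array([-np.sin(a),np.cos(a),0])
p=s['tool_pos']-np.array([.6102,.045,0]);f=s['contact_force'];print(s['clock'],'stand xyz mm',(1e3*p@ux).round(2),(1e3*p@uy).round(2),(1e3*p[2]).round(2),'F',(f@ux).round(2),(f@uy).round(2),f[2].round(2),'M',s['moment'].round(2))
E
for i in 1; do python3 m.py; done; python3 pin.py w7
```

```text
15.45 stand xyz mm 3.87 -0.43 125.75 F -6.27 -1.22 -2.29 M [-0.25 -1.25 -0.01]
15.45 [0.6066 0.0465 0.1257] x [ 0.003  0.    -1.   ] zyaw 164.16 F [ 6.37 -0.54 -2.29] q7 -1.98 open 0.38854493851270927
[304 133  26  27 572] [315.77972028 144.87762238]
-0.012 [-0.0165 -0.0001 -0.0658]
-0.008 [-0.0125 -0.0001 -0.0653]
-0.004 [-0.0085 -0.0001 -0.0649]
```

>>> {"api": "drive_tool", "payload": {
  "deltas": [
    [[0,0,0],[0,0,0.2],3],
    [[0,0,0],[0,0,0.2],3],
    [[0,0,0],[0,0,0.1],3],
    [[0,0,0],[0,0,0.05],3],
    [[0,0,0],[0,0,0],3],
    [[0,0,0],[0,0,0],3]
  ]
}}

```text
clock: 16.0
tool_pos: [0.6022, 0.0477, 0.126]
eef_rot: [0.702, -0.097, -0.699, -0.098]
contact_force: [7.6, -2.1, -4.0]
opening: 0.387
```

```bash
python3 m.py; python3 pin.py w8
```

```text
16.0 stand xyz mm 8.44 -0.45 125.97 F -7.85 -0.09 -4.02 M [-0.3  -1.45 -0.03]
16.0 [0.6022 0.0477 0.126 ] x [ 0.005  0.    -1.   ] zyaw 164.15 F [ 7.58 -2.05 -4.02] q7 -1.98 open 0.3872406622945036
[304 133  26  27 576] [315.85243056 144.99652778]
-0.012 [-0.0165 -0.0001 -0.0658]
-0.008 [-0.0125 -0.0001 -0.0653]
-0.004 [-0.0085 -0.0001 -0.0649]
```

>>> {"api": "drive_tool", "payload": {
  "deltas": [
    [[0,0,0],[0.4,0,0],3],
    [[0,0,0],[0.5,0,0],3],
    [[0,0,0],[0.5,0,0],3],
    [[0,0,0],[0.5,0,0],3],
    [[0,0,0],[0.4,0,0],3],
    [[0,0,0],[0.2,0,0],3],
    [[0,0,0],[0.2,0,0],3],
    [[0,0,0],[0,0,0],3],
    [[0,0,0],[0,0,0],3]
  ]
}}

```text
clock: 16.8
tool_pos: [0.6024, 0.0477, 0.0991]
eef_rot: [0.702, -0.097, -0.699, -0.098]
contact_force: [6.9, -1.3, -0.7]
opening: 0.388
```

```bash
python3 m.py; python3 pin.py w9
```

```text
16.8 stand xyz mm 8.25 -0.43 99.08 F -7.0 -0.67 -0.71 M [-0.34 -1.34  0.  ]
16.8 [0.6024 0.0477 0.0991] x [ 0.005  0.    -1.   ] zyaw 164.14 F [ 6.91 -1.26 -0.71] q7 -1.98 open 0.38791943871349993
[304 132  25  25 529] [315.29300567 143.40075614]
-0.012 [-0.0165 -0.0003 -0.0661]
-0.008 [-0.0125 -0.0003 -0.0657]
-0.004 [-0.0085 -0.0003 -0.0653]
```

>>> {"api": "drive_tool", "payload": {
  "deltas": [
    [[0,0,0],[0.15,0,0],3],
    [[0,0,0],[0.15,0,0],3],
    [[0,0,0],[0.15,0,0],3],
    [[0,0,0],[0.15,0,0],3],
    [[0,0,0],[0,0,0],3],
    [[0,0,0],[0,0,0],3]
  ]
}}

```text
clock: 17.35
tool_pos: [0.6024, 0.0477, 0.0932]
eef_rot: [0.702, -0.097, -0.699, -0.098]
contact_force: [6.6, -1.9, -1.0]
opening: 0.388
```

>>> {"api": "drive_tool", "payload": {
  "deltas": [
    [[0,0,0],[0.1,0,0],3],
    [[0,0,0],[0.1,0,0],3],
    [[0,0,0],[0.1,0,0],3],
    [[0,0,0],[0,0,0],3],
    [[0,0,0],[0,0,0],3]
  ]
}}

```text
clock: 17.77
tool_pos: [0.6025, 0.0477, 0.0902]
eef_rot: [0.702, -0.097, -0.699, -0.098]
contact_force: [8.0, -2.3, -1.0]
opening: 0.386
```

```bash
python3 m.py
```

```text
17.7667 stand xyz mm 8.16 -0.46 90.18 F -8.29 0.06 -1.03 M [-0.35 -1.33  0.01]
```

>>> {"api": "drive_tool", "payload": {
  "deltas": [
    [[0,0,0],[0.1,0,0],3],
    [[0,0,0],[0.1,0,0],3],
    [[0,0,0],[0.1,0,0],3],
    [[0,0,0],[0,0,0],3],
    [[0,0,0],[0,0,0],3]
  ]
}}

```text
clock: 18.18
tool_pos: [0.6025, 0.0477, 0.0872]
eef_rot: [0.702, -0.097, -0.699, -0.098]
contact_force: [7.4, -1.8, -0.5]
opening: 0.39
```

>>> {"api": "drive_tool", "payload": {
  "deltas": [
    [[0,0,0],[0.1,0,0],3],
    [[0,0,0],[0.1,0,0],3],
    [[0,0,0],[0,0,0],3],
    [[0,0,0],[0,0,0],3]
  ]
}}

```text
clock: 18.52
tool_pos: [0.6025, 0.0477, 0.0852]
eef_rot: [0.702, -0.097, -0.699, -0.098]
contact_force: [6.8, -2.0, -1.3]
opening: 0.389
```

```bash
python3 m.py
```

```text
18.5167 stand xyz mm 8.14 -0.48 85.22 F -7.08 0.06 -1.27 M [-0.31 -1.25 -0.04]
```

>>> {"api": "drive_tool", "payload": {
  "deltas": [
    [[0,0,0],[0.1,0,0],3],
    [[0,0,0],[0.1,0,0],3],
    [[0,0,0],[0,0,0],3],
    [[0,0,0],[0,0,0],3]
  ]
}}

```text
clock: 18.85
tool_pos: [0.6025, 0.0477, 0.0832]
eef_rot: [0.702, -0.097, -0.699, -0.098]
contact_force: [7.4, -1.7, -0.9]
opening: 0.39
```

>>> {"api": "drive_tool", "payload": {
  "deltas": [
    [[0,0,0],[0.1,0,0],3],
    [[0,0,0],[0.1,0,0],3],
    [[0,0,0],[0,0,0],3],
    [[0,0,0],[0,0,0],3]
  ]
}}

```text
clock: 19.18
tool_pos: [0.6025, 0.0477, 0.0812]
eef_rot: [0.702, -0.097, -0.698, -0.098]
contact_force: [7.9, -1.8, -1.4]
opening: 0.388
```

```bash
python3 m.py
```

```text
19.1833 stand xyz mm 8.1 -0.48 81.21 F -8.08 -0.46 -1.43 M [-0.32 -1.33  0.  ]
```

>>> {"api": "drive_tool", "payload": {
  "deltas": [
    [[0,0,0],[0.1,0,0],3],
    [[0,0,0],[0.05,0,0],3],
    [[0,0,0],[0,0,0],3],
    [[0,0,0],[0,0,0],3]
  ]
}}

```text
clock: 19.52
tool_pos: [0.6026, 0.0477, 0.0798]
eef_rot: [0.702, -0.097, -0.698, -0.098]
contact_force: [6.6, -3.3, -0.1]
opening: 0.386
```

>>> {"api": "drive_tool", "payload": {
  "deltas": [
    [[0,0,0],[0.1,0,0],3],
    [[0,0,0],[0.05,0,0],3],
    [[0,0,0],[0,0,0],3],
    [[0,0,0],[0,0,0],3]
  ]
}}

```text
clock: 19.85
tool_pos: [0.6028, 0.0476, 0.0785]
eef_rot: [0.702, -0.097, -0.698, -0.098]
contact_force: [6.9, -1.9, 0.2]
opening: 0.384
```

```bash
python3 m.py
```

```text
19.85 stand xyz mm 7.88 -0.49 78.49 F -7.14 -0.1 0.23 M [-0.34 -1.21 -0.  ]
```

>>> {"api": "drive_tool", "payload": {
  "deltas": [
    [[0,0,0],[0.05,0,0],3],
    [[0,0,0],[0.05,0,0],3],
    [[0,0,0],[0,0,0],3],
    [[0,0,0],[0,0,0],3]
  ]
}}

```text
clock: 20.18
tool_pos: [0.6028, 0.0476, 0.0776]
eef_rot: [0.702, -0.097, -0.698, -0.098]
contact_force: [7.0, -2.2, 2.3]
opening: 0.387
```

```bash
python3 m.py; python3 snap.py w10
```

```text
20.1833 stand xyz mm 7.8 -0.5 77.64 F -7.32 0.21 2.34 M [-0.28 -1.13  0.  ]
20.1833 [0.6028 0.0476 0.0776] x [ 0.006  0.    -1.   ] zyaw 164.13 F [ 6.98 -2.2   2.34] q7 -1.98 open 0.38747760307864115
```

>>> {"api": "drive_tool", "payload": {
  "deltas": [
    [[0,0,0],[-0.1,0,0],3],
    [[0,0,0],[0,0,-0.1],3],
    [[0,0,0],[0,0,-0.1],3],
    [[0,0,0],[0,0,-0.1],3],
    [[0,0,0],[0,0,0],3],
    [[0,0,0],[0,0,0],3]
  ]
}}

```text
clock: 20.73
tool_pos: [0.6048, 0.0471, 0.0784]
eef_rot: [0.702, -0.097, -0.699, -0.098]
contact_force: [5.3, -1.9, 0.7]
opening: 0.39
```

```bash
python3 m.py; python3 pin.py w11;  python3 - <<'E'
import cv2;i=cv2.imread('pics/w11.png');cv2.imwrite('pics/w11c.png',cv2.resize(i[80:220,240:400],None,fx=4,fy=4,interpolation=2))
E
```

```text
20.7333 stand xyz mm 5.72 -0.52 78.37 F -5.63 0.37 0.71 M [-0.21 -1.01 -0.  ]
20.7333 [0.6048 0.0471 0.0784] x [ 0.004  0.    -1.   ] zyaw 164.14 F [ 5.31 -1.89  0.71] q7 -1.98 open 0.39043384317335095
[304 139  14  13  95] [308.52631579 143.77894737]
-0.012 [-0.0165 -0.0023 -0.0635]
-0.008 [-0.0125 -0.0023 -0.063 ]
-0.004 [-0.0085 -0.0024 -0.0625]
```

View pics/w11c.png

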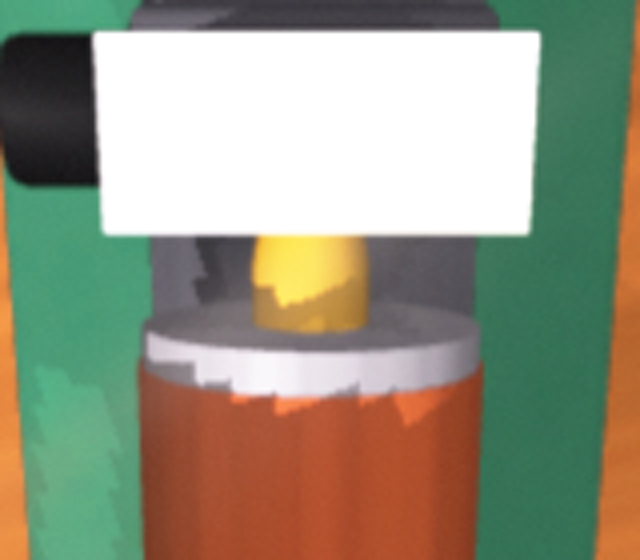

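Pin is aligned with the short post's head (about 0.5 mm lateral offset) and about to enter the cup. Easing on.

>>> {"api": "drive_tool", "payload": {
  "deltas": [
    [[0,0,0],[0,0,-0.1],3],
    [[0,0,0],[0,0,-0.1],3],
    [[0,0,0],[0,0,0],3],
    [[0,0,0],[0,0,0],3]
  ]
}}

```text
clock: 21.12
tool_pos: [0.6051, 0.047, 0.0781]
eef_rot: [0.7, -0.097, -0.7, -0.098]
contact_force: [2.8, -0.9, 4.8]
opening: 0.391
```

```bash
python3 m.py
```

```text
21.1167 stand xyz mm 5.48 -0.47 78.08 F -2.91 0.08 4.78 M [ 0.03 -0.35 -0.05]
```

The pin is riding low on the cup's chamfer (Fz up, axial force taken). I'll back off, raise 2 mm and retry.

>>> {"api": "drive_tool", "payload": {
  "deltas": [
    [[0,0,0],[0,0,0.2],3],
    [[0,0,0],[-0.1,0,0.1],3],
    [[0,0,0],[-0.1,0,0],3],
    [[0,0,0],[0,0,0],3],
    [[0,0,0],[0,0,0],3]
  ]
}}

```text
clock: 21.53
tool_pos: [0.604, 0.0472, 0.0798]
eef_rot: [0.702, -0.097, -0.699, -0.098]
contact_force: [6.6, -2.2, -1.5]
opening: 0.391
```

```bash
python3 m.py;python3 pin.py w12
```

```text
21.5333 stand xyz mm 6.6 -0.42 79.79 F -6.93 0.33 -1.5 M [-0.17 -1.21 -0.09]
21.5333 [0.604  0.0472 0.0798] x [ 0.004  0.    -1.   ] zyaw 164.14 F [ 6.57 -2.21 -1.5 ] q7 -1.98 open 0.3910884175964511
[304 136  23  23 404] [314.92326733 145.72029703]
-0.012 [-0.0165 -0.0007 -0.0647]
-0.008 [-0.0125 -0.0007 -0.0642]
-0.004 [-0.0085 -0.0007 -0.0637]
```

>>> {"api": "drive_tool", "payload": {
  "deltas": [
    [[0,0,0],[0,0,-0.1],3],
    [[0,0,0],[0,0,-0.1],3],
    [[0,0,0],[0,0,-0.1],3],
    [[0,0,0],[0,0,0],3],
    [[0,0,0],[0,0,0],3]
  ]
}}

```text
clock: 22.0
tool_pos: [0.6063, 0.0465, 0.0795]
eef_rot: [0.701, -0.097, -0.699, -0.098]
contact_force: [6.3, -1.5, -1.3]
opening: 0.389
```

```bash
python3 m.py
```

```text
22.0 stand xyz mm 4.12 -0.41 79.55 F -6.46 -0.27 -1.29 M [-0.17 -1.01 -0.05]
```

>>> {"api": "drive_tool", "payload": {
  "deltas": [
    [[0,0,0],[0,0,-0.1],3],
    [[0,0,0],[0,0,-0.1],3],
    [[0,0,0],[0,0,0],3],
    [[0,0,0],[0,0,0],3]
  ]
}}

```text
clock: 22.33
tool_pos: [0.6079, 0.046, 0.0795]
eef_rot: [0.701, -0.097, -0.7, -0.098]
contact_force: [5.7, -1.3, -0.4]
opening: 0.383
```

```bash
python3 m.py
```

```text
22.3333 stand xyz mm 2.45 -0.35 79.46 F -5.87 -0.32 -0.44 M [-0.18 -1.   -0.02]
```

>>> {"api": "drive_tool", "payload": {
  "deltas": [
    [[0,0,0],[0,0,-0.1],3],
    [[0,0,0],[0,0,-0.1],3],
    [[0,0,0],[0,0,0],3],
    [[0,0,0],[0,0,0],3]
  ]
}}

```text
clock: 22.67
tool_pos: [0.6095, 0.0456, 0.0794]
eef_rot: [0.701, -0.097, -0.7, -0.098]
contact_force: [5.7, -0.8, -1.2]
opening: 0.39
```

```bash
python3 m.py
```

```text
22.6667 stand xyz mm 0.82 -0.35 79.35 F -5.73 -0.78 -1.19 M [-0.1  -0.87 -0.01]
```

>>> {"api": "drive_tool", "payload": {
  "deltas": [
    [[0,0,0],[0,0,-0.1],3],
    [[0,0,0],[0,0,-0.1],3],
    [[0,0,0],[0,0,0],3],
    [[0,0,0],[0,0,0],3]
  ]
}}

```text
clock: 23.0
tool_pos: [0.611, 0.0451, 0.0793]
eef_rot: [0.701, -0.097, -0.7, -0.098]
contact_force: [3.8, -0.3, -1.0]
opening: 0.39
```

```bash
python3 m.py
```

```text
23.0 stand xyz mm -0.74 -0.32 79.26 F -3.72 -0.75 -1.02 M [-0.01 -0.8  -0.08]
```

>>> {"api": "drive_tool", "payload": {
  "deltas": [
    [[0,0,0],[0,0,-0.1],3],
    [[0,0,0],[0,0,-0.1],3],
    [[0,0,0],[0,0,0],3],
    [[0,0,0],[0,0,0],3]
  ]
}}

```text
clock: 23.33
tool_pos: [0.6126, 0.0444, 0.0792]
eef_rot: [-0.7, 0.097, 0.7, 0.097]
contact_force: [4.8, 0.5, -1.1]
opening: 0.389
```

```bash
python3 m.py
```

```text
23.3333 stand xyz mm -2.49 -0.11 79.24 F -4.46 -1.8 -1.15 M [ 0.07 -0.79 -0.12]
```

>>> {"api": "drive_tool", "payload": {
  "deltas": [
    [[0,0,0],[0,0,-0.1],3],
    [[0,0,0],[0,0,-0.1],3],
    [[0,0,0],[0,0,0],3],
    [[0,0,0],[0,0,0],3]
  ]
}}

```text
clock: 23.67
tool_pos: [0.6132, 0.0442, 0.0791]
eef_rot: [-0.699, 0.097, 0.701, 0.097]
contact_force: [0.4, 1.5, 2.8]
opening: 0.389
```

```bash
python3 m.py
```

```text
23.6667 stand xyz mm -3.14 -0.02 79.13 F -0.01 -1.51 2.77 M [ 0.4   0.1  -0.08]
```

>>> {"api": "drive_tool", "payload": {
  "deltas": [
    [[0,0,0],[0,0,-0.1],3],
    [[0,0,0],[0,0,0],3],
    [[0,0,0],[0,0,0],3]
  ]
}}

```text
clock: 23.92
tool_pos: [0.6133, 0.0441, 0.079]
eef_rot: [-0.699, 0.097, 0.702, 0.097]
contact_force: [-4.0, 3.5, 5.0]
opening: 0.39
```

```bash
python3 m.py; python3 pin.py w13;  python3 - <<'E'
import cv2;i=cv2.imread('pics/w13.png');cv2.imwrite('pics/w13c.png',cv2.resize(i[80:220,240:400],None,fx=4,fy=4,interpolation=2))
E
```

```text
23.9167 stand xyz mm -3.2 -0.0 79.04 F 4.78 -2.26 5.03 M [ 0.59  0.92 -0.12]
23.9167 [0.6133 0.0441 0.079 ] x [-0.005  0.001 -1.   ] zyaw 164.2 F [-3.99  3.48  5.03] q7 -1.97 open 0.3904056859672459Traceback (most recent call last):
  File "pin.py", line 4, in <module>
    n,l,s,ce=cv2.connectedComponentsWithStats(m);i=1+np.argmax(s[1:,4]);ys,xs=np.where(l==i);print(s[i],ce[i])
                                                     ~~~~~~~~~^^^^^^^^^
    return _wrapfunc(a, 'argmax', axis=axis, out=out, **kwds)
    return bound(*args, **kwds)
ValueError: attempt to get argmax of an empty sequence
```

View pics/w13c.png

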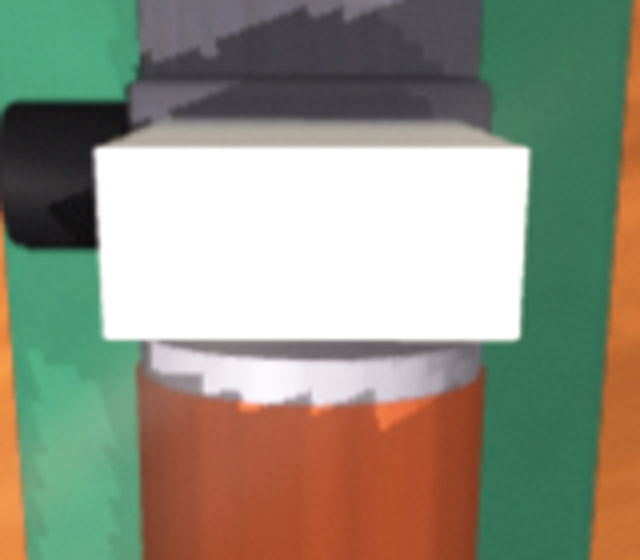

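Pin is buried in the cup and the axial force reversed after about 8.7 mm travel past the mouth, so it has bottomed. I'll relax the push, soften the grip so that it settles on its own, then read.

>>> {"api": "drive_tool", "payload": {
  "deltas": [
    [[0,0,0],[0,0,0.1],3],
    [[0,0,0],[0,0,0.03],3],
    [[0,0,0],[0,0,0],3],
    [[0,0,0],[0,0,0],3]
  ]
}}

```text
clock: 24.3
tool_pos: [0.6133, 0.0441, 0.0791]
eef_rot: [-0.7, 0.097, 0.701, 0.097]
contact_force: [-4.0, 3.6, 3.9]
opening: 0.39
```

```bash
python3 m.py
```

```text
24.3 stand xyz mm -3.25 0.01 79.08 F 4.85 -2.34 3.86 M [ 0.69  0.93 -0.06]
```

>>> {"api": "drive_tool", "payload": {
  "deltas": [
    [[0,0,0],[0,0,0],3],
    [[0,0,0],[0,0,0],3],
    [[0,0,0],[0,0,0],3],
    [[0,0,0],[0,0,0],3],
    [[0,0,0],[0,0,0],3],
    [[0,0,0],[0,0,0],3]
  ],
  "force": 5
}}

```text
clock: 24.8
tool_pos: [0.6136, 0.0439, 0.079]
eef_rot: [-0.7, 0.097, 0.701, 0.097]
contact_force: [-4.8, 3.1, 1.7]
opening: 0.399
```

```bash
python3 m.py
```

```text
24.8 stand xyz mm -3.58 0.15 78.99 F 5.47 -1.67 1.74 M [0.58 0.87 0.06]
```

>>> {"api": "drive_tool", "payload": {
  "deltas": [
    [[0,0,0],[0,0,0.1],3],
    [[0,0,0],[0,0,0.05],3],
    [[0,0,0],[0,0,0],3],
    [[0,0,0],[0,0,0],3]
  ]
}}

```text
clock: 25.13
tool_pos: [0.6135, 0.0439, 0.0791]
eef_rot: [0.701, -0.098, -0.7, -0.097]
contact_force: [-0.4, 2.3, -3.2]
opening: 0.398
```

```bash
python3 m.py
```

```text
25.1333 stand xyz mm -3.48 0.14 79.13 F 1.03 -2.09 -3.2 M [ 0.45  0.02 -0.  ]
```

>>> {"api": "drive_tool", "payload": {
  "deltas": [
    [[0,0,0],[0,-0.1,0],3],
    [[0,0,0],[0,0,0.03],3],
    [[0,0,0],[0,0,0],3],
    [[0,0,0],[0,0,0],3]
  ],
  "force": 3
}}

```text
clock: 25.47
tool_pos: [0.6135, 0.0441, 0.0792]
eef_rot: [0.701, -0.098, -0.7, -0.097]
contact_force: [1.3, -0.7, -5.1]
opening: 0.4
```

```bash
python3 m.py
```

```text
25.4667 stand xyz mm -3.4 0.02 79.23 F -1.46 0.31 -5.07 M [-0.24 -0.33 -0.02]
```

>>> {"api": "drive_tool", "payload": {
  "deltas": [
    [[0,0,0],[0,0,0],4],
    [[0,0,0],[0,0,0],5],
    [[0,0,0],[0,0,0],6],
    [[0,0,0],[0,0,0],7],
    [[0,0,0],[0,0,0],8],
    [[0,0,0],[0,0,0],8],
    [[0,0,0],[0,0,0],8],
    [[0,0,0],[0,0,0],8]
  ]
}}

```text
clock: 26.13
tool_pos: [0.6129, 0.0453, 0.0793]
eef_rot: [0.7, -0.097, -0.7, -0.097]
contact_force: [0.3, 0.6, -0.1]
opening: 0.906
```

```bash
python3 m.py; python3 snap.py w14
python3 - <<'E'
import cv2;i=cv2.imread('pics/w14.png');j=cv2.imread('pics/w13.png');print((cv2.absdiff(i,j)[80:220,240:400].mean()))
E
```

```text
26.1333 stand xyz mm -2.48 -0.99 79.31 F -0.15 -0.68 -0.13 M [ 0.04  0.02 -0.02]
26.1333 [0.6129 0.0453 0.0793] x [ 0.  0. -1.] zyaw 164.17 F [ 0.33  0.61 -0.13] q7 -1.98 open 0.9063073109387506
12.925252976190476
```

>>> {"api": "drive_tool", "payload": {
  "deltas": [
    [[0,0,0],[-0.5,0,0],8.8],
    [[0,0,0],[-1,0,0],8.8],
    [[0,0,0],[-2,0,0],8.8],
    [[0,0,0],[-2,0,0],8.8],
    [[0,0,0],[-3,0,0],8.8],
    [[0,0,0],[-3,0,0],8.8],
    [[0,0,0],[-3,0,0],8.8],
    [[0,0,0],[-3,0,0],8.8],
    [[0,0,0],[0,0,0],8.8],
    [[0,0,0],[0,0,0],8.8]
  ]
}}

```text
clock: 27.02
tool_pos: [0.614, 0.0452, 0.2571]
eef_rot: [0.702, -0.097, -0.699, -0.098]
contact_force: [-0.1, 0.3, -0.5]
opening: 1.001
```

```bash
python3 snap.py w15
python3 - <<'E'
from plant import r
from h import *
import pickle
st,w,E=pickle.load(open('w15.pkl','rb'))
s=r.snapshot('scene')['color'];pickle.dump(s,open('s2.pkl','wb'))
a=cv2.resize(w['color'][0:320,190:450],None,fx=1.8,fy=1.8,interpolation=2)[:576]
b=cv2.resize(s[170:255,285:350],None,fx=5,fy=5,interpolation=2)
c=np.zeros((576,b.shape[1],3),np.uint8);c[:b.shape[0]]=b
cv2.imwrite('pics/fin.png',np.hstack([a,c])[:,:,::-1]);print(a.shape,c.shape)
E
```

```text
27.0167 [0.614  0.0452 0.2571] x [ 0.005  0.001 -1.   ] zyaw 164.15 F [-0.1   0.33 -0.45] q7 -1.97 open 1.0014813976275994
(576, 468, 3) (576, 325, 3)
```

View pics/fin.png

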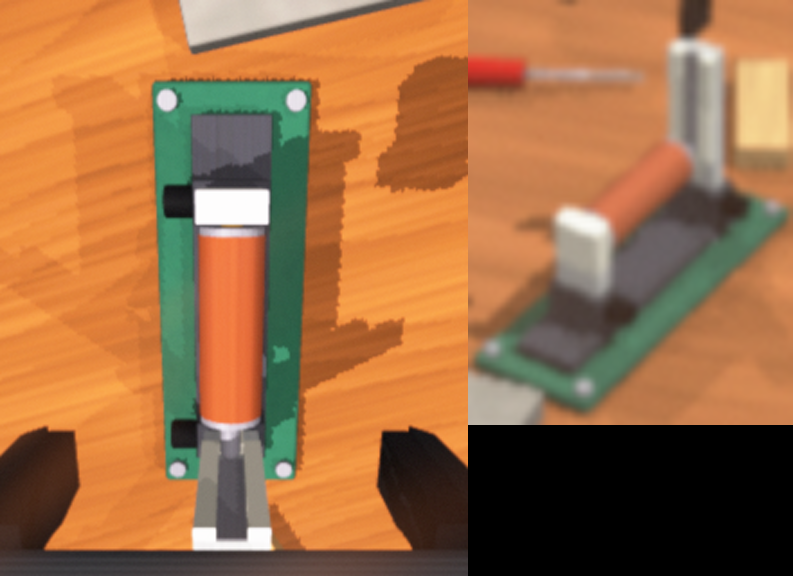

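Released. The roller lies level between the posts, with its tip in the groove at (230,440) and only a sliver of brass at the cup at (231,226). One numeric check of the gap and level, then hand in.

Run:
```python
from h import *
st,w,E=pickle.load(open('w15.pkl','rb'));c=w['color']
for u in (318,322): print([(y,*c[y,u]) for y in range(120,136)])
print([(y,*c[y,318]) for y in range(228,246)])
a=np.radians(164.15);ux=np.array([np.cos(a),np.sin(a)]);o=np.array([.6102,.045])
h=.087
def sx(v,z): return ((onz(w,318,v,z,E)[:2]-o)@ux*1e3).round(1)
print('post inner top edge',sx(124.4,h+.016))
for v in (126,127,128,129): print(v,'rim top',sx(v,h+.018))
for v in (236,237,238,239,240): print(v,'far rim',sx(v,h+.018))
```

```text
[(120, np.uint8(254), np.uint8(253), np.uint8(253)), (121, np.uint8(254), np.uint8(253), np.uint8(253)), (122, np.uint8(254), np.uint8(253), np.uint8(253)), (123, np.uint8(253), np.uint8(252), np.uint8(253)), (124, np.uint8(235), np.uint8(224), np.uint8(215)), (125, np.uint8(172), np.uint8(131), np.uint8(78)), (126, np.uint8(148), np.uint8(123), np.uint8(107)), (127, np.uint8(198), np.uint8(188), np.uint8(198)), (128, np.uint8(227), np.uint8(218), np.uint8(228)), (129, np.uint8(228), np.uint8(220), np.uint8(229)), (130, np.uint8(230), np.uint8(217), np.uint8(227)), (131, np.uint8(234), np.uint8(182), np.uint8(175)), (132, np.uint8(241), np.uint8(140), np.uint8(98)), (133, np.uint8(243), np.uint8(125), np.uint8(70)), (134, np.uint8(243), np.uint8(124), np.uint8(66)), (135, np.uint8(244), np.uint8(127), np.uint8(70))]
[(120, np.uint8(254), np.uint8(253), np.uint8(253)), (121, np.uint8(254), np.uint8(253), np.uint8(253)), (122, np.uint8(254), np.uint8(253), np.uint8(253)), (123, np.uint8(253), np.uint8(252), np.uint8(253)), (124, np.uint8(232), np.uint8(220), np.uint8(214)), (125, np.ui
[... 968 characters left out ...]
36, np.uint8(232), np.uint8(207), np.uint8(209)), (237, np.uint8(229), np.uint8(219), np.uint8(228)), (238, np.uint8(227), np.uint8(219), np.uint8(227)), (239, np.uint8(219), np.uint8(209), np.uint8(219)), (240, np.uint8(209), np.uint8(200), np.uint8(211)), (241, np.uint8(207), np.uint8(200), np.uint8(210)), (242, np.uint8(207), np.uint8(199), np.uint8(210)), (243, np.uint8(196), np.uint8(189), np.uint8(199)), (244, np.uint8(161), np.uint8(155), np.uint8(163)), (245, np.uint8(133), np.uint8(126), np.uint8(135))]
post inner top edge -58.8
126 rim top -57.6
127 rim top -56.7
128 rim top -55.8
129 rim top -54.9
236 far rim 51.2
237 far rim 52.3
238 far rim 53.4
239 far rim 54.5
240 far rim 55.6
```

```bash
python3 -c "
from plant import r;print(r.finish_job(), r.get_state()['clock'])"
```

```text
the job is handed in; nothing more can be done
the job is handed in; nothing more can be done
```

The brick-red roller is fitted between the two posts of the green stand, held by its own spring, and the job is handed in. It took about 27 of the 67 s.

**What I did:** I lifted the roller from its rack, turned it half round and put the steel tip in the tall post's groove. I squeezed the spring by about 16 mm, going by the measured force, and lowered the roller until I felt the ledge. Then I eased it back until the pin stopped at the bottom of the cup, relaxed the grip, opened the fingers and rose clear.

**Last checks:**
- **Seating:** The final pictures show the roller level, with its tip in the groove. The gap from roller end to short post measured about 2 mm. It should be 3 mm with the pin home; the difference is within the camera error.
- **Contact:** The wrist force was near zero after release, and the open gripper was about 18 cm above the roller. The wrist forces I read stayed under about 10 N throughout.

**What did not go cleanly:**
- **First insertion:** The first try to ease off caught the pin low on the cup's chamfer, with about 5 N upward. I backed off, raised the roller 2 mm and it went in. The pin therefore went in with the tip at or just above the ledge, and I did not measure the tip's contact with the ledge after release.
- **At the bottom:** When the pin reached the bottom, the tool pressed on with about 5 N until I relaxed it.

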